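# Fit the sound gear on the layout turntable's splined drive shaft

## Task

The model railway's turntable drive needs its gear: of the three loose white gears on the small board, pick out the full-size one with all its teeth and leave the other two, and everything else on the bench, where they are. Set it boss up over the upright splined shaft of the drive unit, turn it until the splines mesh and slide it all the way down, squashing the spring collar beneath it to its stop. The collar pushes the gear back up if you let go, so finish with the gripper still holding the gear pressed fully home.

Things in the scene. Friction and masses are not known exactly. Their poses are not given: they have to be found in the camera images.
- gear_sound: The sound gear, white plastic, 0.1 kg: 12 teeth, 83 mm over them, disc 10 mm thick, lying flat on the board. A square boss 36 x 36 mm, its flats square to the gear's x and y axes, rises from 10 to 38 mm above the underside: grip it there. A cross-shaped bore goes through (see gear_bore). Origin: centre of the underside; z up along the axis.
- gear_bore (a point): Mouth of the sound gear's bore, on its axis at the boss top, 38 mm above the underside. The bore: two crossed slots along the gear's x and y axes, each 10 mm wide and 27 mm end to end, from here down to 14 mm above the underside; below that it is 27 mm wide or more and passes the shaft at any angle. Meshes every quarter turn.
- gear_chipped: Reject: the same gear with three neighbouring teeth broken off. Same sizes, boss and axes. To be left alone.
- gear_small: Reject: undersized gear, 9 teeth, 65 mm over the teeth, with the same boss. To be left alone.
- board: Fixed wooden board, 130 x 330 x 6 mm, on which the three gears lie in a row along its long side (its y axis), 105 mm apart. Origin: centre of its underside on the bench.
- drive: Fixed drive unit: grey housing 120 x 110 mm (x, y), its top 55 mm above the bench, on a wooden base 200 x 190 mm, a small motor of 38 mm diameter out of its -y side. Origin: centre of the underside on the bench.
- shaft: Fixed steel spline shaft upright in the middle of the housing top, at any angle to the housing; it does not rotate: two crossed blades along its x and y axes, 7 mm thick and 24 mm across. Origin: on the axis at the housing top, 55 mm above the bench; z up. Gear underside above this origin: about 24 mm resting unmeshed, 14 mm meshed and touching the collar, 6 mm fully home.
- shaft_top (a point): Top of the shaft, on its axis, 38 mm above shaft's origin. The blades' top edges are rounded (radius 3.5 mm).
- collar (a joint): Spring collar, a dark steel disc of 40 mm diameter round the foot of the shaft. Value 0 = up (its top 14 mm above the shaft's origin), 0.008 m = pressed down to its stop (top 6 mm above it). The spring takes about 4 N to start and 10 N at the stop, more than the gear's weight.
- wagon: Bystander: a dark red model goods wagon, 150 x 46 x 56 mm, long side along its x axis. Origin: centre of the underside.
- glue: Bystander: a white glue bottle with a black cap, 40 mm in diameter, 100 mm tall. Origin: centre of the underside.
- jar: Bystander: a small grey paint jar with a lid, 36 mm in diameter, 45 mm tall. Origin: centre of the underside.
Things that resemble listed ones, but are neither listed nor needed, are in the scene too. What is shaped like the gear_sound but black is not meant.

How it is judged:
By the outcome, as a careful person would: the job done as asked, in the order asked, and still so for the second after the job is handed in, while the arm keeps its last pose, push and grip.
It also fails if it takes over 42 s, if anything falls off the work surface, if the arm or the gripper's body presses on something with over 40 N, if the wrist force passes 120 N, or if a joint passes its speed limit or range.

## Robot

A 6-joint arm with a two-finger parallel gripper is mounted at the origin on the work surface. World frame = base frame: x ahead of the robot, y to its left, z up, the work surface at z = 0. Lengths are in mm, angles in rad, forces in N, time in s.
With the tool pointing down it reaches from about 300 to 825 mm from the base axis. Payload 5.4 kg.
Tool frame: the origin (TCP) lies midway between the tips of the shut fingers; the grasp point (between the pads) lies robot.hold_point_z behind it (robot.hold_point_z is the distance from the TCP to the grasp point, in mm); z points along the fingers, y is the line along which they close (so a half turn about z gives the same grasp; the last joint's range is limited). The gripper opens to 92 mm and grips with 3 to 60 N. Pads are 20 mm wide; open, the fingers measure 128 mm over their backs; the gripper's body (75 mm by 189 mm) begins 69 mm behind the grasp point.
Start: joints at [-1.366, 0.158, 1.597, -0, 1.386, -0.21], TCP at [231.704, -526.231, 214.601] pointing down, gripper open.
Joint ranges: [-2.91, 2.91], [-0.94, 2.29], [0.18, 2.7], [-1.29, 4.43], [0.17, 2.64], [-3, 3]. Speed limits (rad/s): [2.57, 2.57, 3.14, 3.14, 3.14, 3.14].

## Interface

Orientations are given as a unit quaternion [x, y, z, w].
In Python, from bench import robot, eyes gives the robot as it stands.
- The arm moves only by the tool step_arm, never from a script. Its argument "targets" is a list of rows, each an object of numbers: "tx", "ty", "tz": the shift along the tool's x, y, z scaled (see below); "ax", "ay", "az": the turn, a rotation vector about the tool's x, y, z scaled (see below). A call has 1 to 20 rows; each row is the pose to reach, as a shift and turn from the pose commanded when the call began, along the tool's axes at that moment; what a row does not reach only later rows make up. The controller multiplies each number of a shift by 40 cm and each number of a turn by pi/2 rad. A row lasts 1/12 s, in which the tool goes at most 41.7 mm and 7.16 degrees, less where a joint would pass 70% of its speed; a pose out of reach is approached as far as the arm can. A call with a number of a shift or a turn outside -1 to 1 is refused whole. A call with a gripper value outside its range is refused whole. "grip" is the finger opening in mm, from 0 to 91.9, set as the call begins (left out, the last holds). The fingers move at their own pace and stop on an object; "grip_force" is the grip in N (left out, the last holds). Time passes only in rows, so rows that repeat a pose let the fingers close. It gives the time, the measured TCP pose, the force, the opening and the grip force at its end, in the units of the state.
- robot.sense(): the state, without advancing time (a new reading comes with each control period).
- eyes.capture(name): name is "scene" or "top" or "wrist"; returns a dict with "color" (384x512x3 uint8, blue, green, red), "z_map" (384x512 float32, mm along the optical axis (not along the pixel's ray), 0 where there is no reading), "fx", "fy", "cx", "cy" (pixels), "xyz" and "rotation" of the camera in the world; the wrist camera has in their place "mount" (4x4, takes a point from camera to tool coordinates, whose origin is the TCP and whose axes are the flange's). Camera axes: x right, y up, looking along -z (the intrinsics and any distortion apply to the point x, -y, -z); pixel columns grow to the right and rows downward; lengths in mm; the calibration is good to about 2 mm. A picture is of the moment at which its call begins: read the wrist's pose just before it.
- robot.hand_in(): hands the job in; it is judged then, once.
The state is a dict: "time_s": time; "q": joint angles; "qd": joint speeds; "joint_torque": joint torques, N m; "position": TCP position; "tool_rot": TCP orientation; "wrist_force": force on the tool from outside, world axes, zero at the start; "torque": the same for the moment, N m; "gripper_width": finger opening in mm; "grip_force": force on a finger pad.
Only numpy, scipy, OpenCV 4.12 (cv2) and the standard library are available. Lean on these libraries where they do the work, as an engineer would, in place of code of your own. Each camera call takes 0.05 s, during which the arm holds its last target. There are 200 camera calls.

## Working session

There is one attempt and no reset: what is moved stays moved. The work goes in short steps, Python scripts to look and compute and a tool call to move; the robot and the scene stay as the last step left them, time stands still between calls to the robot, and variables do not carry over. Pictures are saved under pics/ and viewed, at most 10 in all, crops included, and the job is handed in when it is done.

Besides the shell and the picture viewer there is one more tool, called after ">>>" as a command line: name --argument value ..., lists and objects as JSON in quotes. step_arm: Moves the arm, as the interface text tells. Shifts and turns lie within -1 to 1; 1 stands for 40 cm of shift or pi/2 rad of turn. Its arguments: {"type":"object","properties":{"targets":{"type":"array"},"grip":{"type":"number"},"grip_force":{"type":"number"}},"required":["targets"]}

```bash
ls; mkdir -p pics
python3 - <<'E'
from bench import robot, eyes
import cv2, numpy as np
s=robot.sense(); print({k:np.round(v,3).tolist() for k,v in s.items()}, robot.hold_point_z)
for n in("top","scene"):
    c=eyes.capture(n); cv2.imwrite(f"pics/{n}0.png",c["color"]); np.savez(f"{n}0.npz",**c)
    print(n,{k:np.round(c[k],4).tolist() for k in c if k not in("color","z_map")})
E
```

```text
pics
{'time_s': 0.0, 'q': [-1.366, 0.159, 1.598, -0.0, 1.386, -0.21], 'qd': [-0.001, -0.001, -0.0, -0.002, 0.001, 0.0], 'joint_torque': [0.0, -38.557, -32.211, 0.07, 0.038, -0.0], 'position': [231.576, -525.633, 213.658], 'tool_rot': [0.979, 0.206, -0.0, -0.001], 'wrist_force': [0.201, 0.056, -0.24], 'torque': [0.018, -0.012, -0.064], 'grip_force': 0.0, 'gripper_width': 92.107} 18.700000000000003
top {'fx': 455.3602, 'fy': 455.3602, 'cx': 254.3444, 'cy': 187.57, 'xyz': [344.5121, 92.5938, 1112.712], 'rotation': [-0.0654, 0.0704, 0.7113, -0.6963]}
scene {'fx': 393.7052, 'fy': 393.7052, 'cx': 256.36, 'cy': 197.6026, 'xyz': [1522.4187, 53.2616, 746.8435], 'rotation': [0.3428, 0.3223, 0.6199, 0.6279]}
```

View pics/top0.png

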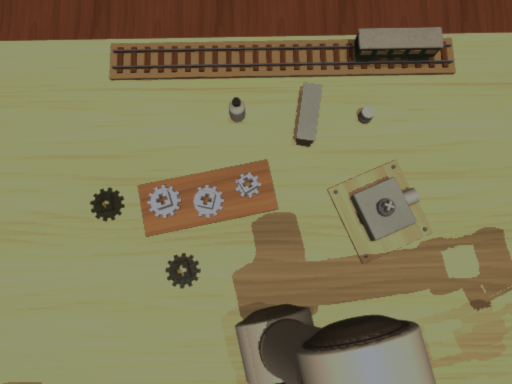

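View pics/scene0.png

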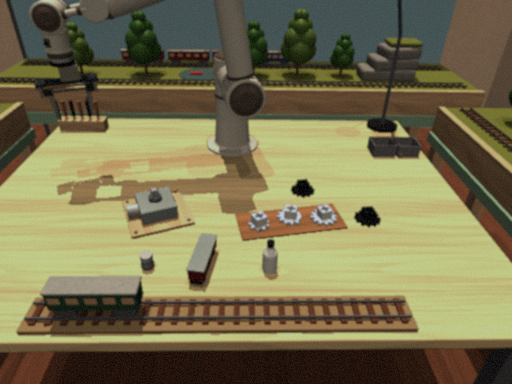

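The top view shows the board with gears at pixels (164,201), (208,201) and the small one at (248,185). The drive's shaft is at (387,207), and the black decoys are at (107,204) and (183,270). Next I'll zoom in on the gears and shaft and locate them.

```bash
cat > h.py <<'E'
import numpy as np, cv2
from scipy.spatial.transform import Rotation as R
def cast(c,u,v,z,p=None,Rm=None):
    """pixel -> world point on plane z (mm)"""
    p=np.array(c["xyz"]) if p is None else p
    Rm=R.from_quat(c["rotation"]).as_matrix() if Rm is None else Rm
    d=Rm@np.array([(u-c["cx"])/c["fx"],-(v-c["cy"])/c["fy"],-1.])
    return p+d*(z-p[2])/d[2]
def wristcam(c,s):
    T=np.array(c["mount"]); Rt=R.from_quat(s["tool_rot"]).as_matrix()
    return Rt@T[:3,3]+np.array(s["position"]), Rt@T[:3,:3]
E
python3 - <<'E'
from h import *
c=np.load("top0.npz"); im=c["color"]
a=cv2.resize(im[150:250,120:290],None,fx=4.5,fy=4.5,interpolation=cv2.INTER_CUBIC)
cv2.imwrite("pics/gears.png",a)
hsv=cv2.cvtColor(im,cv2.COLOR_BGR2HSV)
m=((hsv[...,1]<60)&(hsv[...,2]>90)).astype(np.uint8); m[:150]=0;m[240:]=0;m[:,290:]=0
n,l,st,ce=cv2.connectedComponentsWithStats(m)
for i in range(1,n):
    if st[i,4]>60: print(st[i],ce[i],cast(c,*ce[i],14).round(1))
for uv,z in(((387,207),93),((384,208),55)): print(cast(c,*uv,z).round(1))
z=c["z_map"]; print(z[207,380:395], z[200,160:170])
E
```

```text
[235 172  26  26 374] [247.22192513 184.82085561] [565.7  99.8  14. ]
[147 185  34  33 679] [163.910162   201.15316642] [529.2 303.9  14. ]
[193 185  31  33 642] [207.71183801 200.95638629] [527.5 197.   14. ]
[ 491.9 -216.4   93. ]
[ 495.2 -220.7   55. ]
[1055.8848 1059.166  1057.7477 1055.2527 1054.8461 1051.798  1045.3903
 1037.7361 1031.802  1030.5597 1034.57   1034.9333 1034.5597 1032.4415
 1029.4929] [1119.9137 1117.129  1118.7639 1118.6488 1120.319  1081.7156 1082.4016
 1080.0812 1085.1237 1082.1848]
```

View pics/gears.png

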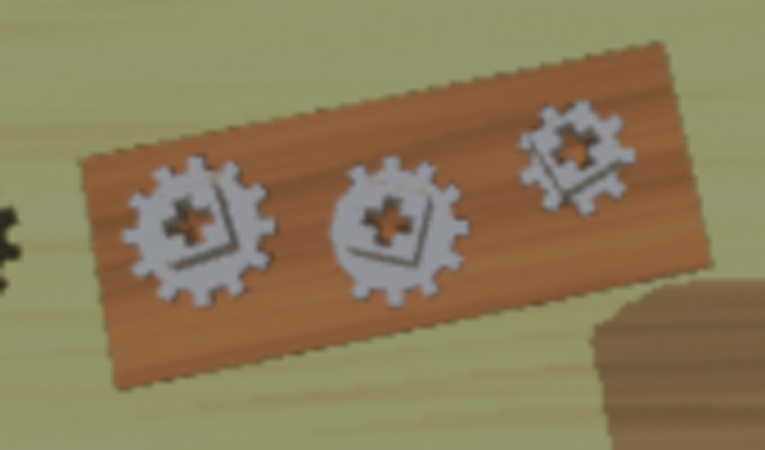

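The crop shows the left gear (164,201) with all 12 teeth, the middle one missing its left teeth (chipped), and the right one small. So the target is near (529,304). Next I'll look at the shaft with the wrist camera.

```bash
cat >> h.py <<'E'
def rows(s,p,yaw):
    """fractions for a move to TCP p, tool down with tool-x heading yaw (mod pi, nearest)"""
    Rt=R.from_quat(s["tool_rot"]); cur=np.arctan2(*Rt.as_matrix()[[1,0],0])
    d=(yaw-cur+np.pi/2)%np.pi-np.pi/2
    Rg=R.from_euler("z",cur+d)*R.from_euler("x",np.pi)
    t=Rt.inv().apply(np.array(p)-s["position"])/400
    a=(Rt.inv()*Rg).as_rotvec()/(np.pi/2)
    print("cur yaw",round(cur,4),"t",t.round(4),"a",a.round(4))
    return t,a
E
python3 - <<'E'
from h import *
from bench import robot,eyes
s=robot.sense(); c=eyes.capture("wrist"); print({k:np.round(c[k],4).tolist() for k in c if k not in("color","z_map")})
p,Rm=wristcam(c,s); print(p,Rm.round(3), s["q"][5])
off=p-np.array(s["position"]); print(off)
# camera over shaft, TCP at z 260
print([rows(s,np.array([492-off[0],-217-off[1],260]),0.415)])
E
```

```text
{'fx': 273.89, 'fy': 273.89, 'cx': 256.2035, 'cy': 188.6839, 'mount': [[-0.0008, 0.9635, 0.2676, 75.185], [1.0, 0.0006, 0.0008, 0.8068], [0.0006, 0.2676, -0.9635, -170.8547], [0.0, 0.0, 0.0, 1.0]]}
[ 300.79237345 -496.40190226  384.60957717] [[ 0.402  0.882  0.246]
 [-0.916  0.388  0.106]
 [-0.002 -0.267  0.964]] -0.21011311311334468
[ 69.18861018  29.28420395 170.88046744]
cur yaw 0.4148 t [ 0.719  -0.4468 -0.1147] a [-0.001  -0.0002 -0.0001]
[(array([ 0.71903391, -0.44679809, -0.11469107]), array([-0.0010328 , -0.00023157, -0.00011563]))]
```

>>> step_arm --targets '[{"tx": 0.907, "ty": -0.444, "tz": 0.08}, {"tx": 0.907, "ty": -0.444, "tz": 0.08}, {"tx": 0.907, "ty": -0.444, "tz": 0.08}, {"tx": 0.907, "ty": -0.444, "tz": 0.08}, {"tx": 0.907, "ty": -0.444, "tz": 0.08}, {"tx": 0.907, "ty": -0.444, "tz": 0.08}, {"tx": 0.907, "ty": -0.444, "tz": 0.08}, {"tx": 0.907, "ty": -0.444, "tz": 0.08}, {"tx": 0.907, "ty": -0.444, "tz": 0.08}, {"tx": 0.907, "ty": -0.444, "tz": 0.08}, {"tx": 0.907, "ty": -0.444, "tz": 0.08}, {"tx": 0.907, "ty": -0.444, "tz": 0.08}, {"tx": 0.907, "ty": -0.444, "tz": 0.08}, {"tx": 0.907, "ty": -0.444, "tz": 0.08}, {"tx": 0.907, "ty": -0.444, "tz": 0.08}]'

```text
$.targets[0]: bad value
```

```bash
cat > look.py <<'E'
import sys
from h import *
from bench import robot,eyes
n=sys.argv[1]; s=robot.sense(); c=eyes.capture("wrist")
np.savez(n+".npz",**c,**{"s_"+k:v for k,v in s.items()}); cv2.imwrite(f"pics/{n}.png",c["color"])
print(s["time_s"],s["position"],s["tool_rot"],s["wrist_force"])
E
python3 look.py shaft
```

```text
0.15 [ 231.61914234 -525.7684842   213.85086334] [ 9.78573512e-01  2.05896466e-01  1.63131339e-05 -7.25336231e-04] [-0.3580544   0.37530527  0.44002773]
```

View pics/shaft.png

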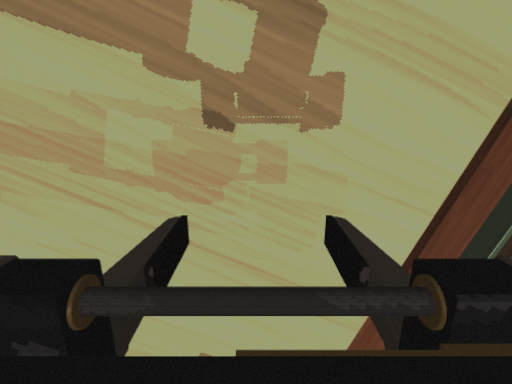

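The move was refused, probably because each row needs all six keys. The picture shows only bare bench, with the fingertips near (185,220) and (328,220).

>>> step_arm --targets '[{"tx": 0.907, "ty": -0.444, "tz": 0.08, "ax": 0, "ay": 0, "az": 0}, {"tx": 0.907, "ty": -0.444, "tz": 0.08, "ax": 0, "ay": 0, "az": 0}, {"tx": 0.907, "ty": -0.444, "tz": 0.08, "ax": 0, "ay": 0, "az": 0}, {"tx": 0.907, "ty": -0.444, "tz": 0.08, "ax": 0, "ay": 0, "az": 0}, {"tx": 0.907, "ty": -0.444, "tz": 0.08, "ax": 0, "ay": 0, "az": 0}, {"tx": 0.907, "ty": -0.444, "tz": 0.08, "ax": 0, "ay": 0, "az": 0}, {"tx": 0.907, "ty": -0.444, "tz": 0.08, "ax": 0, "ay": 0, "az": 0}, {"tx": 0.907, "ty": -0.444, "tz": 0.08, "ax": 0, "ay": 0, "az": 0}, {"tx": 0.907, "ty": -0.444, "tz": 0.08, "ax": 0, "ay": 0, "az": 0}, {"tx": 0.907, "ty": -0.444, "tz": 0.08, "ax": 0, "ay": 0, "az": 0}, {"tx": 0.907, "ty": -0.444, "tz": 0.08, "ax": 0, "ay": 0, "az": 0}, {"tx": 0.907, "ty": -0.444, "tz": 0.08, "ax": 0, "ay": 0, "az": 0}, {"tx": 0.907, "ty": -0.444, "tz": 0.08, "ax": 0, "ay": 0, "az": 0}]'

```text
time_s: 1.28
position: [491.8, -218.0, 182.5]
tool_rot: [0.979, 0.206, -0.0, 0.0]
wrist_force: [0.7, -0.1, -0.5]
gripper_width: 92.1
grip_force: 0.0
```

```bash
python3 look.py shaft1
```

```text
1.2833 [ 491.77068424 -217.95407201  182.50495034] [ 9.78567426e-01  2.05926430e-01 -2.98774424e-04  9.35249948e-05] [ 0.70191161 -0.14133526 -0.46085301]
```

View pics/shaft1.png

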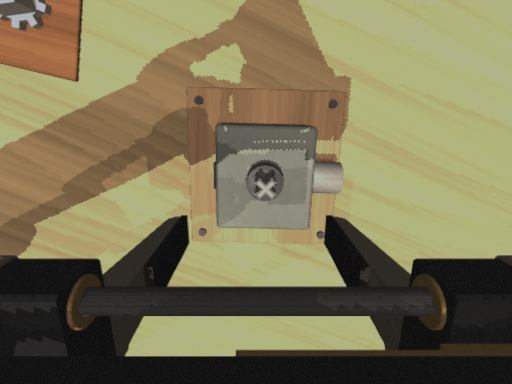

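The shaft's cross shows at (265,187), with the collar around it at (264,181). I'll zoom in and measure it.

Run:
```python
from h import *
c=np.load("shaft1.npz"); im=c["color"]
a=cv2.resize(im[155:215,230:300],None,fx=8,fy=8,interpolation=cv2.INTER_NEAREST)
z=c["z_map"][155:215,230:300]
p,Rm=wristcam(c,{"tool_rot":c["s_tool_rot"],"position":c["s_position"]})
v,u=np.mgrid[155:215,230:300]
d=np.stack([(u-c["cx"])/c["fx"],-(v-c["cy"])/c["fy"],-np.ones(u.shape)],-1)@Rm.T
w=p+d*z[...,None]
zz=np.where(z>0,w[...,2],0)
b=cv2.resize(cv2.applyColorMap(np.clip((zz-40)*4,0,255).astype(np.uint8),cv2.COLORMAP_JET),None,fx=4,fy=8,interpolation=cv2.INTER_NEAREST)
cv2.imwrite("pics/shaftz.png",np.hstack([a[:,:480],b])[:, :800])
print(zz[22:44:2,24:46:2].round(0).astype(int))
```

```text
[[70 74 84 85 78 70 70 76 83 87 75]
 [70 82 90 90 86 77 76 83 90 91 87]
 [69 91 93 93 92 86 83 91 91 93 93]
 [69 92 93 92 93 92 90 93 93 93 92]
 [71 69 93 93 92 93 93 94 93 94 69]
 [69 69 78 93 93 94 93 94 94 78 70]
 [70 78 85 91 92 94 92 93 91 88 79]
 [70 85 90 93 94 94 92 94 93 92 88]
 [70 90 93 95 94 92 92 93 92 95 92]
 [69 91 94 95 92 68 68 93 93 93 92]
 [56 70 91 92 69 70 69 69 90 92 70]]
```

View pics/shaftz.png

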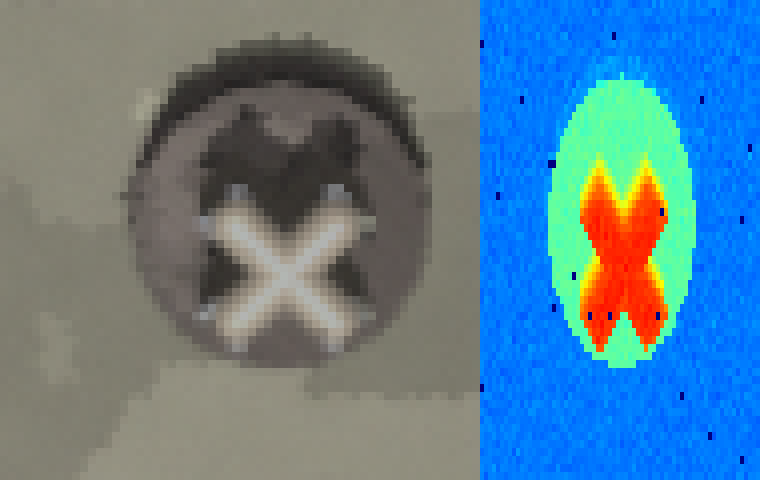

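The crop shows the bright cross centred near crop (287,275), i.e. pixel (265.9,189.4). Its blades lie close to the image diagonals, and the depth map is clean.

```bash
cat >> h.py <<'E'
def cloud(c,r0,r1,c0,c1):
    p,Rm=wristcam(c,{"tool_rot":c["s_tool_rot"],"position":c["s_position"]})
    v,u=np.mgrid[r0:r1,c0:c1]; z=c["z_map"][r0:r1,c0:c1]
    ray=np.stack([(u-c["cx"])/c["fx"],-(v-c["cy"])/c["fy"],-np.ones(u.shape)],-1)@Rm.T
    w=p+ray*z[...,None]; w[z==0]=0
    return w,p,ray
def on(p,ray,m,h):
    r=ray[m]; return (p+r*((h-p[2])/r[:,2])[:,None])[:,:2]
def four(xy,rmin=0):
    """centre by box of points, 4-fold arm angle (mod pi/2)"""
    d=xy-xy.mean(0); return np.angle(np.sum((d[:,0]+1j*d[:,1])**4))/4
E
python3 - <<'E'
from h import *
c=np.load("shaft1.npz"); w,p,ray=cloud(c,155,215,230,300); z=w[...,2]
g=c["color"][155:215,230:300].min(2)
m=(z>91); top=on(p,ray,m,93)
n,l,st,ce=cv2.connectedComponentsWithStats((g>125).astype(np.uint8)); 
ls=[i for i in range(1,n) if st[i,4]>30 and np.hypot(*(ce[i]-[36,34]))<8]
print("col",[ (st[i],ce[i]) for i in ls]); mb=np.isin(l,ls)&(z>88)
br=on(p,ray,mb,93)
for q in(top,br): 
    print("mean",q.mean(0),"rect",cv2.minAreaRect(q.astype(np.float32)),"ang",four(q)%(np.pi/2), len(q))
mc=((z>63)).astype(np.uint8); n,l,st,ce=cv2.connectedComponentsWithStats(mc); k=1+st[1:,4].argmax()
col=on(p,ray,l==k,69); print("collar",cv2.minEnclosingCircle(col.astype(np.float32)), col.mean(0), np.median(z[(z>66)&(z<72)]),np.median(z[z>91]))
ctr=top.mean(0)
# tool frame yaw
print("tool yaw",np.arctan2(*R.from_quat(c["s_tool_rot"]).as_matrix()[[1,0],0]))
s={"position":c["s_position"],"tool_rot":c["s_tool_rot"]}
rows(s,[529,304,180],0.1);
E
```

```text
col [(array([ 27,  26,  17,  18, 157], dtype=int32), array([35.1910828 , 34.13375796]))]
mean [ 498.72596241 -225.65162361] rect ((498.6333923339844, -226.11837768554688), (18.45115089416504, 20.513324737548828), 28.255334854125977) ang 1.2142992554839025 244
mean [ 497.75422225 -225.69455773] rect ((497.2664489746094, -225.73239135742188), (17.632862091064453, 15.70776081085205), 24.664289474487305) ang 1.2188622550816317 156
collar ((498.5341796875, -225.91680908203125), 20.08418846130371) [ 498.6546118 -225.7551527] 69.69828734705885 93.01559845275241
tool yaw 0.41482066867724154
cur yaw 0.4148 t [ 0.6111 -1.1567  0.0058] a [1.000e-04 4.000e-04 2.004e-01]
```

>>> step_arm --targets '[{"tx": 0.53, "ty": -1.0, "tz": 0, "ax": 0, "ay": 0, "az": 0.04}, {"tx": 0.53, "ty": -1.0, "tz": 0, "ax": 0, "ay": 0, "az": 0.04}, {"tx": 0.53, "ty": -1.0, "tz": 0, "ax": 0, "ay": 0, "az": 0.04}, {"tx": 0.53, "ty": -1.0, "tz": 0, "ax": 0, "ay": 0, "az": 0.04}, {"tx": 0.53, "ty": -1.0, "tz": 0, "ax": 0, "ay": 0, "az": 0.04}, {"tx": 0.53, "ty": -1.0, "tz": 0, "ax": 0, "ay": 0, "az": 0.04}, {"tx": 0.53, "ty": -1.0, "tz": 0, "ax": 0, "ay": 0, "az": 0.04}, {"tx": 0.53, "ty": -1.0, "tz": 0, "ax": 0, "ay": 0, "az": 0.04}, {"tx": 0.53, "ty": -1.0, "tz": 0, "ax": 0, "ay": 0, "az": 0.04}, {"tx": 0.53, "ty": -1.0, "tz": 0, "ax": 0, "ay": 0, "az": 0.04}, {"tx": 0.53, "ty": -1.0, "tz": 0, "ax": 0, "ay": 0, "az": 0.04}]'

```text
time_s: 2.25
position: [525.4, 234.9, 183.0]
tool_rot: [0.985, 0.174, 0.0, -0.0]
wrist_force: [1.2, -0.8, -0.1]
gripper_width: 92.3
grip_force: 0.0
```

>>> step_arm --targets '[{"tx": 0.07, "ty": -0.16, "tz": 0.1, "ax": 0, "ay": 0, "az": 0}, {"tx": 0.07, "ty": -0.16, "tz": 0.1, "ax": 0, "ay": 0, "az": 0}, {"tx": 0.07, "ty": -0.16, "tz": 0.1, "ax": 0, "ay": 0, "az": 0}, {"tx": 0.07, "ty": -0.16, "tz": 0.1, "ax": 0, "ay": 0, "az": 0}, {"tx": 0.07, "ty": -0.16, "tz": 0.1, "ax": 0, "ay": 0, "az": 0}]'

```text
time_s: 2.67
position: [530.0, 302.3, 143.0]
tool_rot: [0.985, 0.174, 0.0, 0.0]
wrist_force: [-0.6, -1.0, 0.3]
gripper_width: 92.1
grip_force: 0.0
```

```bash
python3 look.py gear1
```

```text
2.6667 [530.04420294 302.27776863 143.0026588 ] [9.84695740e-01 1.74281872e-01 2.45635364e-04 2.61106108e-04] [-0.62596868 -0.99851242  0.29331232]
```

View pics/gear1.png

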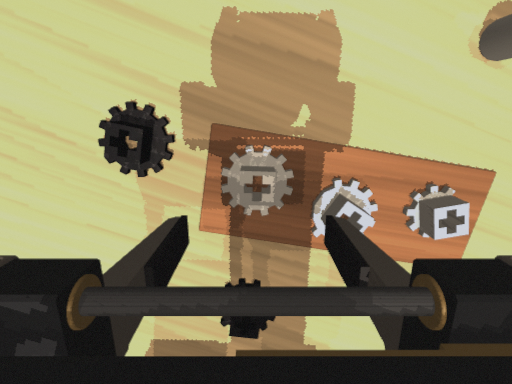

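The sound gear is under the gripper at (257,181) with all its teeth and its boss nearly square to the picture. The chipped gear is at (347,210) and the small one at (440,215). Now I'll measure the boss top.

```bash
cat > boss.py <<'E'
import sys
from h import *
c=np.load(sys.argv[1]+".npz"); r0,r1,c0,c1,lo,hi=map(int,sys.argv[2:8])
w,p,ray=cloud(c,r0,r1,c0,c1); z=w[...,2]
m=(z>lo)&(z<hi); n,l,st,ce=cv2.connectedComponentsWithStats(m.astype(np.uint8)); k=1+st[1:,4].argmax(); m=l==k
h=np.median(z[m]); q=on(p,ray,m,h); r=cv2.minAreaRect(q.astype(np.float32)); print("h",h,"rect",r,"mean",q.mean(0))
Rt=R.from_quat(c["s_tool_rot"]); print("tool yaw deg",np.degrees(np.arctan2(*Rt.as_matrix()[[1,0],0])))
for ctr in(r[0],q.mean(0)): print("in tool",Rt.inv().apply(np.array([*ctr,h])-c["s_position"]).round(2))
E
python3 boss.py gear1 150 215 220 295 38 52
python3 - <<'E'
from h import *
c=np.load("gear1.npz"); w,p,ray=cloud(c,120,225,200,300);z=w[...,2]
m=(z>11.5)&(z<22); n,l,st,ce=cv2.connectedComponentsWithStats(m.astype(np.uint8)); m=l==1+st[1:,4].argmax()
print("disc",cv2.minEnclosingCircle(on(p,ray,m,16).astype(np.float32)),np.median(z[m]))
E
```

```text
h 44.612324361700644 rect ((532.29345703125, 301.2664489746094), (37.36887741088867, 35.70163345336914), 18.206233978271484) mean [532.56960799 301.46710193]
tool yaw deg 20.07374844108051
in tool [ 1.73  1.66 98.39]
in tool [ 2.06  1.57 98.39]
disc ((531.8865966796875, 301.33331298828125), 41.16338348388672) 16.654456571613224
```

>>> step_arm --targets '[{"tx": 0.0043, "ty": 0.004, "tz": 0.08, "ax": 0, "ay": 0, "az": 0.014}, {"tx": 0.0043, "ty": 0.004, "tz": 0.16, "ax": 0, "ay": 0, "az": 0.014}, {"tx": 0.0043, "ty": 0.004, "tz": 0.23, "ax": 0, "ay": 0, "az": 0.014}, {"tx": 0.0043, "ty": 0.004, "tz": 0.27, "ax": 0, "ay": 0, "az": 0.014}, {"tx": 0.0043, "ty": 0.004, "tz": 0.295, "ax": 0, "ay": 0, "az": 0.014}, {"tx": 0.0043, "ty": 0.004, "tz": 0.306, "ax": 0, "ay": 0, "az": 0.014}, {"tx": 0.0043, "ty": 0.004, "tz": 0.306, "ax": 0, "ay": 0, "az": 0.014}]' --grip 64

```text
time_s: 3.3
position: [532.0, 302.0, 20.6]
tool_rot: [0.987, 0.164, 0.0, 0.0]
wrist_force: [-0.3, 0.5, 0.9]
gripper_width: 64.0
grip_force: 0.0
```

>>> step_arm --targets '[{"tx": 0, "ty": 0, "tz": 0, "ax": 0, "ay": 0, "az": 0}, {"tx": 0, "ty": 0, "tz": 0, "ax": 0, "ay": 0, "az": 0}, {"tx": 0, "ty": 0, "tz": 0, "ax": 0, "ay": 0, "az": 0}, {"tx": 0, "ty": 0, "tz": 0, "ax": 0, "ay": 0, "az": 0}, {"tx": 0, "ty": 0, "tz": 0, "ax": 0, "ay": 0, "az": 0}, {"tx": 0, "ty": 0, "tz": 0, "ax": 0, "ay": 0, "az": 0}]' --grip 20 --grip_force 35

```text
time_s: 3.8
position: [532.0, 303.1, 21.1]
tool_rot: [0.986, 0.164, 0.001, -0.0]
wrist_force: [0.4, -0.9, 4.1]
gripper_width: 35.6
grip_force: 35.0
```

>>> step_arm --targets '[{"tx": 0, "ty": 0, "tz": -0.05, "ax": 0, "ay": 0, "az": 0}, {"tx": 0, "ty": 0, "tz": -0.15, "ax": 0, "ay": 0, "az": 0}, {"tx": 0, "ty": 0, "tz": -0.25, "ax": 0, "ay": 0, "az": 0}, {"tx": 0, "ty": 0, "tz": -0.34, "ax": 0, "ay": 0, "az": 0}, {"tx": 0, "ty": 0, "tz": -0.42, "ax": 0, "ay": 0, "az": 0}, {"tx": 0, "ty": 0, "tz": -0.42, "ax": 0, "ay": 0, "az": 0}]'

```text
time_s: 4.3
position: [535.4, 304.4, 196.8]
tool_rot: [0.986, 0.164, 0.007, -0.001]
wrist_force: [1.1, 0.5, 0.7]
gripper_width: 35.8
grip_force: 35.0
```

```bash
python3 look.py held
python3 - <<'E'
from h import *
c=np.load("held.npz"); w,p,ray=cloud(c,0,384,0,512)
Rt=R.from_quat(c["s_tool_rot"]); T=Rt.inv().apply(w.reshape(-1,3)-c["s_position"]).reshape(w.shape)
n=(np.abs(T[...,0])<60)&(np.abs(T[...,1])<60)&(T[...,2]>-40)&(T[...,2]<40)
v,u=np.where(n); print(u.min(),u.max(),v.min(),v.max()); print(np.histogram(T[...,2][n],bins=np.arange(-40,41,4)))
E
```

```text
4.3 [535.39852047 304.44411357 196.78601543] [ 0.98636577  0.16442306  0.00680828 -0.00112752] [1.14980218 0.49745801 0.72966735]
194 319 168 278
(array([ 246,  220,  203,  735, 2099,  386,  371,  340,  312,  216,  740,
       2210,  204,   94,    0,    0,    0,    0,    0,    0]), array([-40, -36, -32, -28, -24, -20, -16, -12,  -8,  -4,   0,   4,   8,
        12,  16,  20,  24,  28,  32,  36,  40]))
```

View pics/held.png

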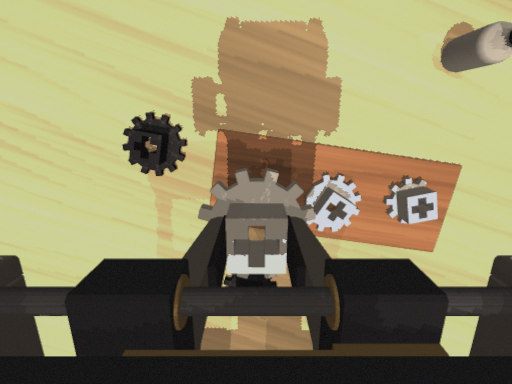

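The gear is held by its boss, with the boss top around (257,245) and the disc at (257,200). I'll measure where it sits in the tool frame.

```bash
cat > held.py <<'E'
import sys
from h import *
c=np.load(sys.argv[1]+".npz"); w,p,ray=cloud(c,0,384,0,512)
Rt=R.from_quat(c["s_tool_rot"]); Ri=Rt.inv()
T=Ri.apply(w.reshape(-1,3)-c["s_position"]).reshape(w.shape)
ray=Ri.apply(ray.reshape(-1,3)).reshape(ray.shape); p=Ri.apply(p-c["s_position"])
near=(np.abs(T[...,0])<60)&(np.abs(T[...,1])<60)
hsv=cv2.cvtColor(c["color"],cv2.COLOR_BGR2HSV)
for nm,lo,hi in(("disc",2,11),("boss",-28,-20)):
    m=near&(T[...,2]>lo)&(T[...,2]<hi)&(hsv[...,2]>60); n,l,st,ce=cv2.connectedComponentsWithStats(m.astype(np.uint8)); k=1+st[1:,4].argmax(); m=l==k
    h=np.median(T[...,2][m]); q=on(p,ray,m,h).astype(np.float32)
    print(nm,"h",h,"px",st[k],"rect",cv2.minAreaRect(q),"mean",q.mean(0),"circ",cv2.minEnclosingCircle(q),"lo/hi",q.min(0),q.max(0))
    nrm=np.linalg.lstsq(np.c_[T[m][:,:2],np.ones(m.sum())],T[m][:,2],rcond=None)[0]; print(" slopes",nrm)
E
python3 held.py held; python3 -c "
from bench import robot; s=robot.sense(); print(s['position'],s['tool_rot'],s['qd'],s['q'])"
```

```text
disc h 4.538308758234427 px [ 198  168  118   53 2894] rect ((22.36993408203125, 0.8958702087402344), (36.28614807128906, 80.10353088378906), 0.032362889498472214) mean [21.623682   0.8481165] circ ((6.06143856048584, 0.8866615295410156), 40.05353927612305) lo/hi [  4.2069073 -39.16489  ] [40.51651  40.938213]
 slopes [2.17893335e-02 5.88432606e-04 4.31681482e+00]
boss h -23.534264355681223 px [ 225  215   63   59 2561] rect ((-0.20610427856445312, 0.8628501892089844), (37.75774383544922, 36.80964660644531), 0.024434421211481094) mean [-0.02681043  0.57903266] circ ((-0.5142288208007812, 0.3183097839355469), 25.499887466430664) lo/hi [-19.09213  -17.546814] [18.678268 19.262539]
 slopes [ 7.07255614e-03  1.96602158e-03 -2.34115856e+01]
[533.86564786 303.83741905 192.88422878] [ 9.86398017e-01  1.64316675e-01  4.29691510e-03 -7.20974175e-04] [-0.00048297  0.05751827  0.08486038 -0.0019046  -0.01722807  0.00027646] [3.20909328e-01 2.67527040e-01 1.51356725e+00 9.28203709e-05
 1.35178484e+00 1.56155226e+00]
```

>>> step_arm --targets '[{"tx": -0.05, "ty": 0.09, "tz": -0.01, "ax": 0, "ay": 0, "az": 0.05}, {"tx": -0.53, "ty": 0.95, "tz": -0.02, "ax": 0, "ay": 0, "az": 0.436}, {"tx": -0.53, "ty": 0.95, "tz": -0.02, "ax": 0, "ay": 0, "az": 0.436}, {"tx": -0.53, "ty": 0.95, "tz": -0.02, "ax": 0, "ay": 0, "az": 0.436}, {"tx": -0.53, "ty": 0.95, "tz": -0.02, "ax": 0, "ay": 0, "az": 0.436}, {"tx": -0.53, "ty": 0.95, "tz": -0.02, "ax": 0, "ay": 0, "az": 0.436}, {"tx": -0.53, "ty": 0.95, "tz": -0.02, "ax": 0, "ay": 0, "az": 0.436}, {"tx": -0.53, "ty": 0.95, "tz": -0.02, "ax": 0, "ay": 0, "az": 0.436}, {"tx": -0.53, "ty": 0.95, "tz": -0.02, "ax": 0, "ay": 0, "az": 0.436}, {"tx": -0.53, "ty": 0.95, "tz": -0.02, "ax": 0, "ay": 0, "az": 0.436}, {"tx": -0.53, "ty": 0.95, "tz": -0.02, "ax": 0, "ay": 0, "az": 0.436}, {"tx": -0.53, "ty": 0.95, "tz": -0.02, "ax": 0, "ay": 0, "az": 0.436}, {"tx": -0.53, "ty": 0.95, "tz": -0.02, "ax": 0, "ay": 0, "az": 0.436}, {"tx": -0.53, "ty": 0.95, "tz": -0.02, "ax": 0, "ay": 0, "az": 0.436}]'

```text
time_s: 5.52
position: [453.4, -124.1, 194.8]
tool_rot: [0.984, -0.176, -0.001, -0.001]
wrist_force: [-0.5, 0.4, -0.2]
gripper_width: 35.5
grip_force: 35.0
```

```bash
python3 -c "
from h import *
from bench import robot; s=robot.sense(); print(s['position'],s['tool_rot'],s['q'],s['gripper_width']); rows(s,[442,-205,200],-.354)"
```

```text
[ 453.35799714 -124.09614979  194.83079211] [ 9.84332981e-01 -1.76313778e-01 -1.20756989e-03 -7.58404324e-04] [-5.25546054e-01 -1.01818212e-01  1.90259552e+00  6.17289355e-04
  1.34360321e+00  1.39959135e+00] 35.49555179263648
cur yaw -0.3545 t [ 0.0435  0.1995 -0.0133] a [-0.0007  0.0017 -0.0003]
```

>>> step_arm --targets '[{"tx": 0.044, "ty": 0.2, "tz": -0.01, "ax": 0, "ay": 0, "az": 0}, {"tx": 0.044, "ty": 0.2, "tz": -0.01, "ax": 0, "ay": 0, "az": 0}, {"tx": 0.044, "ty": 0.2, "tz": -0.01, "ax": 0, "ay": 0, "az": 0}, {"tx": 0.044, "ty": 0.2, "tz": -0.01, "ax": 0, "ay": 0, "az": 0}, {"tx": 0.044, "ty": 0.2, "tz": -0.01, "ax": 0, "ay": 0, "az": 0}, {"tx": 0.044, "ty": 0.2, "tz": -0.01, "ax": 0, "ay": 0, "az": 0}, {"tx": 0.044, "ty": 0.2, "tz": -0.01, "ax": 0, "ay": 0, "az": 0}, {"tx": 0.044, "ty": 0.2, "tz": -0.01, "ax": 0, "ay": 0, "az": 0}]'

```text
time_s: 6.18
position: [442.9, -205.2, 200.0]
tool_rot: [0.984, -0.176, -0.0, -0.0]
wrist_force: [0.3, -0.2, -0.4]
gripper_width: 35.8
grip_force: 35.0
```

```bash
python3 look.py shaft2; python3 held.py shaft2
cat > sh.py <<'E'
import sys
from h import *
c=np.load(sys.argv[1]+".npz"); w,p,ray=cloud(c,0,384,0,512); z=w[...,2]
nr=np.hypot(w[...,0]-498.5,w[...,1]+225.9)<32
for nm,lo,hi,h in(("collar",63,96,69.5),("top",91,97,93)):
    m=nr&(z>lo)&(z<hi); n,l,st,ce=cv2.connectedComponentsWithStats(m.astype(np.uint8)); k=1+st[1:,4].argmax(); m=l==k
    q=on(p,ray,m,h).astype(np.float32); print(nm,st[k],"circ",cv2.minEnclosingCircle(q),"mean",q.mean(0),"angdeg",np.degrees(four(q)), "rect",cv2.minAreaRect(q), "z",np.median(z[m]))
Rt=R.from_quat(c["s_tool_rot"]); print("yaw",np.degrees(np.arctan2(*Rt.as_matrix()[[1,0],0])),"tilt",Rt.as_matrix()[:2,2])
E
python3 sh.py shaft2
```

```text
6.1833 [ 442.85334557 -205.23124114  200.04475388] [ 9.84463995e-01 -1.75586445e-01 -1.35600569e-04 -1.56784037e-04] [ 0.29750134 -0.22475676 -0.44743474]
disc h 4.467571139863689 px [ 198  168  118   53 2896] rect ((22.865882873535156, 0.8342247009277344), (36.280086517333984, 80.08321380615234), 0.03259877488017082) mean [22.154503  0.772337] circ ((6.560253143310547, 0.8249473571777344), 40.04338073730469) lo/hi [  4.7057457 -39.216446 ] [41.009823 40.86634 ]
 slopes [2.32018759e-02 1.60774926e-03 4.20377721e+00]
boss h -23.596452613833076 px [ 225  215   63   59 2548] rect ((0.27922821044921875, 0.5743331909179688), (36.125244140625, 37.8817024230957), 89.74475860595703) mean [0.47186202 0.5828041 ] circ ((-0.2214893400669098, 0.4844380021095276), 25.498754501342773) lo/hi [-18.58339  -17.534006] [19.184238 18.708874]
 slopes [ 6.99785913e-03  3.06229145e-03 -2.34671135e+01]
collar [ 238  110   37   38 1075] circ ((497.9161071777344, -225.99850463867188), 19.910579681396484) mean [ 498.1999  -226.15446] angdeg -15.640268 rect ((498.11688232421875, -226.2032470703125), (38.44026184082031, 39.169219970703125), 24.804101943969727) z 70.1036377943276
top [245 118  24  24 257] circ ((498.4154968261719, -226.4822235107422), 11.554271697998047) mean [ 498.28812 -226.13441] angdeg -21.180895 rect ((498.7304382324219, -225.9497833251953), (19.372268676757812, 18.62088966369629), 24.495201110839844) z 93.11595294608242
yaw -20.22557283191539 tilt [-0.00021193  0.00035632]
```

View pics/shaft2.png

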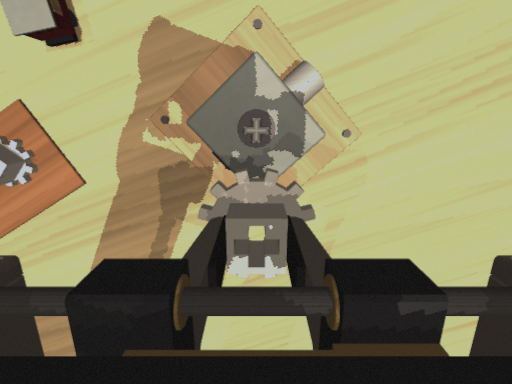

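The shaft cross is at (256,130), square with the tool, and the held gear is upright at (257,235). I'll move over it and come down to just above the splines.

>>> step_arm --targets '[{"tx": 0.08, "ty": 0, "tz": 0, "ax": 0, "ay": 0, "az": 0.005}, {"tx": 0.147, "ty": 0, "tz": 0.0, "ax": 0, "ay": 0, "az": 0.005}, {"tx": 0.147, "ty": 0, "tz": 0.03, "ax": 0, "ay": 0, "az": 0.005}, {"tx": 0.147, "ty": 0, "tz": 0.1, "ax": 0, "ay": 0, "az": 0.005}, {"tx": 0.147, "ty": 0, "tz": 0.17, "ax": 0, "ay": 0, "az": 0.005}, {"tx": 0.147, "ty": 0, "tz": 0.22, "ax": 0, "ay": 0, "az": 0.005}, {"tx": 0.147, "ty": 0, "tz": 0.24, "ax": 0, "ay": 0, "az": 0.005}, {"tx": 0.147, "ty": 0, "tz": 0.24, "ax": 0, "ay": 0, "az": 0.005}, {"tx": 0.147, "ty": 0, "tz": 0.24, "ax": 0, "ay": 0, "az": 0.005}, {"tx": 0.147, "ty": 0, "tz": 0.24, "ax": 0, "ay": 0, "az": 0.005}]'

```text
time_s: 7.07
position: [498.4, -227.3, 105.7]
tool_rot: [0.984, -0.18, 0.001, 0.0]
wrist_force: [1.1, 0.2, -0.3]
gripper_width: 35.7
grip_force: 35.0
```

```bash
python3 -c "
from h import *
from bench import robot; s=robot.sense(); print(s['position'],s['tool_rot'],s['wrist_force'],s['torque']); rows(s,[498.2-.04,-226.1+.76,88],-.357)"
```

```text
[ 498.37270276 -227.29254053  105.68795038] [ 9.83613976e-01 -1.80284834e-01  8.32906625e-04  4.80471946e-04] [ 1.14094664  0.15026041 -0.27880107] [ 0.07820266  0.02825277 -0.00249106]
cur yaw -0.3626 t [-0.0023 -0.0044  0.0442] a [ 0.0004 -0.0012 -0.0035]
```

>>> step_arm --targets '[{"tx": 0, "ty": 0, "tz": 0, "ax": 0, "ay": 0, "az": 0}, {"tx": 0, "ty": 0, "tz": 0, "ax": 0, "ay": 0, "az": 0}, {"tx": 0, "ty": 0, "tz": 0, "ax": 0, "ay": 0, "az": 0}]'

```text
time_s: 7.32
position: [498.1, -227.2, 105.0]
tool_rot: [0.984, -0.18, 0.001, 0.0]
wrist_force: [-1.0, -0.1, -0.8]
gripper_width: 35.8
grip_force: 35.0
```

```bash
python3 look.py pre; python3 held.py pre|grep -v slopes; python3 -c "
from h import *
from bench import robot; s=robot.sense(); print(s['position'],s['wrist_force'],s['qd']); rows(s,[498.16,-225.34,88],-.357)"
```

```text
7.3167 [ 498.13852475 -227.16342354  105.03793184] [ 9.83604917e-01 -1.80335632e-01  5.73098611e-04  3.12474122e-04] [-1.02884889 -0.06514862 -0.76479743]
disc h 4.435865816116212 px [ 198  168  118   53 2908] rect ((22.88318634033203, 0.8316879272460938), (36.27349853515625, 80.06842041015625), 0.03272557631134987) mean [22.177416    0.72982925] circ ((6.580517768859863, 0.8223819732666016), 40.03598403930664) lo/hi [  4.7262697 -39.211617 ] [41.02422 40.85638]
boss h -23.57747396941039 px [ 225  216   63   58 2556] rect ((-0.004878997802734375, 0.79754638671875), (37.15019607543945, 36.80712127685547), 0.025275150313973427) mean [0.43979958 0.58199316] circ ((-0.2233804166316986, 0.48175832629203796), 25.50194549560547) lo/hi [-18.587635 -17.610882] [18.577946 19.195938]
[ 498.00795746 -227.09665548  104.81127246] [ 0.5661685  -0.06782155 -1.20980028] [ 0.00074774  0.00486043  0.00330006  0.00239445 -0.00173464 -0.00144894]
cur yaw -0.3628 t [-0.0012 -0.0043  0.042 ] a [ 0.0002 -0.0005 -0.0037]
```

>>> step_arm --targets '[{"tx": -0.001, "ty": -0.0042, "tz": 0, "ax": 0, "ay": 0, "az": -0.003}, {"tx": -0.001, "ty": -0.0042, "tz": 0.01, "ax": 0, "ay": 0, "az": -0.003}, {"tx": -0.001, "ty": -0.0042, "tz": 0.02, "ax": 0, "ay": 0, "az": -0.003}, {"tx": -0.001, "ty": -0.0042, "tz": 0.025, "ax": 0, "ay": 0, "az": -0.003}, {"tx": -0.001, "ty": -0.0042, "tz": 0.03, "ax": 0, "ay": 0, "az": -0.003}, {"tx": -0.001, "ty": -0.0042, "tz": 0.034, "ax": 0, "ay": 0, "az": -0.003}, {"tx": -0.001, "ty": -0.0042, "tz": 0.038, "ax": 0, "ay": 0, "az": -0.003}, {"tx": -0.001, "ty": -0.0042, "tz": 0.042, "ax": 0, "ay": 0, "az": -0.003}, {"tx": -0.001, "ty": -0.0042, "tz": 0.042, "ax": 0, "ay": 0, "az": -0.003}]'

```text
time_s: 8.12
position: [497.8, -225.1, 87.0]
tool_rot: [0.984, -0.178, -0.0, -0.0]
wrist_force: [-0.2, 0.3, -1.4]
gripper_width: 35.6
grip_force: 35.0
```

It meshed with no force (underside about 17 mm above the shaft's origin). Next I'll press the collar down.

>>> step_arm --targets '[{"tx": 0, "ty": 0, "tz": 0.005, "ax": 0, "ay": 0, "az": 0}, {"tx": 0, "ty": 0, "tz": 0.01, "ax": 0, "ay": 0, "az": 0}, {"tx": 0, "ty": 0, "tz": 0.015, "ax": 0, "ay": 0, "az": 0}, {"tx": 0, "ty": 0, "tz": 0.02, "ax": 0, "ay": 0, "az": 0}, {"tx": 0, "ty": 0, "tz": 0.025, "ax": 0, "ay": 0, "az": 0}, {"tx": 0, "ty": 0, "tz": 0.028, "ax": 0, "ay": 0, "az": 0}, {"tx": 0, "ty": 0, "tz": 0.028, "ax": 0, "ay": 0, "az": 0}, {"tx": 0, "ty": 0, "tz": 0.028, "ax": 0, "ay": 0, "az": 0}]' --grip_force 50

```text
time_s: 8.78
position: [498.3, -225.4, 77.3]
tool_rot: [0.984, -0.178, 0.0, 0.0]
wrist_force: [-2.2, 2.4, 8.6]
gripper_width: 35.6
grip_force: 50.0
```

>>> step_arm --targets '[{"tx": 0, "ty": 0, "tz": 0.003, "ax": 0, "ay": 0, "az": 0}, {"tx": 0, "ty": 0, "tz": 0.006, "ax": 0, "ay": 0, "az": 0}, {"tx": 0, "ty": 0, "tz": 0.008, "ax": 0, "ay": 0, "az": 0}, {"tx": 0, "ty": 0, "tz": 0.008, "ax": 0, "ay": 0, "az": 0}, {"tx": 0, "ty": 0, "tz": 0.008, "ax": 0, "ay": 0, "az": 0}]'

```text
time_s: 9.2
position: [498.5, -225.5, 76.0]
tool_rot: [0.984, -0.178, 0.0, 0.0]
wrist_force: [-7.9, 5.2, 20.0]
gripper_width: 35.1
grip_force: 50.0
```

>>> step_arm --targets '[{"tx": -0.003, "ty": -0.001, "tz": 0.0, "ax": 0, "ay": 0, "az": 0}, {"tx": -0.003, "ty": -0.001, "tz": 0.002, "ax": 0, "ay": 0, "az": 0}, {"tx": -0.003, "ty": -0.001, "tz": 0.002, "ax": 0, "ay": 0, "az": 0}, {"tx": -0.003, "ty": -0.001, "tz": 0.002, "ax": 0, "ay": 0, "az": 0}]'

```text
time_s: 9.53
position: [498.4, -225.4, 75.9]
tool_rot: [0.984, -0.178, 0.001, 0.001]
wrist_force: [-5.3, 3.6, 20.8]
gripper_width: 35.7
grip_force: 50.0
```

```bash
python3 look.py home; python3 held.py home|grep h
python3 - <<'E'
from h import *
c=np.load("home.npz"); w,p,ray=cloud(c,0,384,0,512); z=w[...,2]
r=np.hypot(w[...,0]-498.2,w[...,1]+226)
print("disc z",np.median(z[(r<38)&(z>62)&(z<80)]),"boss z",np.median(z[(r<16)&(z>90)&(z<108)]),"housing z",np.median(z[(r>45)&(r<58)&(z>45)&(z<62)]))
E
```

```text
9.5333 [ 498.41390768 -225.42223879   75.93909439] [ 9.84046620e-01 -1.77903807e-01  1.33463380e-03  8.38426211e-04] [-5.29705314  3.58907302 20.83992692]
disc h 4.480301140385899 px [ 198  169  118   53 2896] rect ((22.395082473754883, 0.9867134094238281), (36.0965576171875, 80.12537384033203), 0.6472748517990112) mean [22.00951   0.872079] circ ((6.195319175720215, 0.8036956787109375), 40.06509017944336) lo/hi [  3.9712694 -39.261288 ] [40.35209 40.86868]
boss h -23.653213783069386 px [ 225  215   63   59 2546] rect ((0.3381462097167969, 0.7899303436279297), (37.74177932739258, 36.84858703613281), 0.025301767513155937) mean [0.46302366 0.5563878 ] circ ((-0.2024793028831482, 0.484331876039505), 25.476566314697266) lo/hi [-18.54042 -17.63997] [19.213968 19.208612]
disc z 71.62312163629599 boss z 98.76517238846915 housing z 55.68639937842471
```

Measured against the housing top, the disc top is 15.9 mm up, so the underside is about 6 mm up: fully home. The push is 20 N, well above the spring's 10 N, so I'll hand in now.

```bash
python3 -c "
from bench import robot; print(robot.hand_in())"
```

```text
the job is handed in; nothing more can be done
None
```

The full-size 12-tooth gear is on the splined shaft, meshed and pressed fully home (underside about 6 mm above the housing top), with the gripper still holding it down at about 20 N; I handed the job in about 9.5 s into the 42 s limit, and no verdict came back.

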